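# Transfer the drill accessories to the pine rack in reverse order

## Robot

A 6-joint arm with a two-finger parallel gripper is mounted at the origin on the work surface. World frame = base frame: x ahead of the robot, y to its left, z up, the work surface at z = 0. Lengths are in m, angles in degrees, forces in N, time in s.
With the tool pointing down it reaches from about 0.3 to 0.75 m from the base axis. Payload 8.5 kg.
Tool frame: the origin (TCP) lies midway between the tips of the shut fingers; the grasp point (between the pads) lies 19 mm behind it (env.pinch_z is the z of the grasp point in the tool frame, in m); z points along the fingers, y is the line along which they close (so a half turn about z gives the same grasp; the last joint's range is limited). The gripper opens to 85 mm and grips with 20 to 120 N. Pads are 22 mm wide; open, the fingers measure 114 mm over their backs; the gripper's body (76 mm by 85 mm) begins 54 mm behind the grasp point. The pads swing forward as they close: fully open they stand 13 mm farther back than shut.
Start: joints at [-75.418, 21.807, 74.336, -0, 83.858, -12.336], TCP at [0.249, -0.49, 0.231] pointing down, gripper open.
Joint ranges: [-178.18, 178.18], [-50.72, 133.34], [12.68, 142.11], [-81.47, 261.47], [9.98, 163.14], [-165.26, 165.26]. Speed limits (degrees/s): [136.94, 136.94, 180, 180, 180, 180].

## Interface

Orientations are given as a 3x3 rotation matrix whose columns are the frame's x, y, z axes.
In Python, from rig import env gives the robot as it stands.
- The arm moves only by the tool arm_command, never from a script. Its argument "deltas" is a list of rows, each an object of numbers: "rx", "ry", "rz": the turn, a rotation vector about the tool's x, y, z in rad; "dx", "dy", "dz": the shift along the tool's x, y, z in m; "fingers": the finger opening in m, from 0 to 0.0854. In form: [{"rx": .., "ry": .., "rz": .., "dx": .., "dy": .., "dz": .., "fingers": ..}, ...]. A call has 1 to 12 rows; each row shifts and turns the commanded pose from where the row before left it, along the tool's axes as they then stand; what a row does not reach is not made up. A row lasts 1/10 s, in which the tool goes at most 50 mm and 8.59 degrees, less where a joint would pass 70% of its speed; a pose out of reach is approached as far as the arm can. A call is refused whole if a number of a shift passes 0.05 or a number of a turn 0.15, either way. A call with a gripper value outside its range is refused whole. The fingers move at their own pace and stop on an object; "squeeze" is the grip in N (left out, the last holds). Time passes only in rows, so rows that do not move let the fingers close. It gives the time, the measured TCP pose, the force, the opening and the grip force at its end, in the units of the state.
- env.observe(): the state, without advancing time (a new reading comes with each control period).
- env.get_image(name): name is "scene" or "top" or "wrist"; returns a dict with "color" (384x512x3 uint8, blue, green, red), "camera_matrix" (3x3 intrinsics, pixels), "eye" and "orientation" of the camera in the world. Camera axes: x right, y up, looking along -z (the intrinsics and any distortion apply to the point x, -y, -z); pixel columns grow to the right and rows downward; lengths in m; the calibration is good to about 2 mm. A picture is of the moment at which its call begins. There is no depth.
- env.close_job(): hands the job in; it is judged then, once.
Trained networks look in a picture, given as the dict that the camera call returned (one of the last four; its "shot" number tells which), for a name from the list of things; names that differ only in an ending like _2 or _b are one class to them, and where a whole thing is asked for, a point or a joint stands for the part that bears it (a point fixed in the world has none). Each returns a list of dicts, best first, with "p" (0 to 1); they miss things now and then, are a little off and sometimes report something else, mostly with a low value. They report only what shows in the picture. A call takes as long as a camera call. They do not tell look-alikes from the thing itself.
- env.look_for(query, picture): "box" ([left, top, right, bottom] in pixels, round what is visible of it).
- env.tip_of(query, picture): "location" ([column, row] in pixels: a listed point, or the origin of a listed thing).
The state is a dict: "time_s": time; "q": joint angles; "qvel": joint speeds; "joint_efforts": joint torques, N m; "position": TCP position; "tool_rot": TCP orientation; "ft_force": force on the tool from outside, world axes, zero at the start; "wrist_torque": the same for the moment, N m; "grip_width": finger opening in m; "gripper_force": force on a finger pad.
Only numpy, scipy, OpenCV 4.12 (cv2) and the standard library are available. Lean on these libraries where they do the work, as an engineer would, in place of code of your own. Each camera call takes 0.05 s, during which the arm holds its last target. There are 200 camera calls.

## Task

Move the four drill accessories from the grey bins on the tray to the empty pine rack, one in each bay, in the reverse order: the one nearest the robot goes into the bay farthest from it, the second nearest into the second farthest, and so on, until the farthest one stands in the nearest bay. Stand each flat on the floor of its bay with its shank up, do not tip any of them over on the way, and let go of them all.

Things in the scene. Friction and masses are not known exactly. Their poses are not given: they have to be found in the camera images.
- tray: Source tray: plywood board 296 x 84 mm, 8 mm thick, aluminium end strips 22 mm high, carrying four grey bins in a row. Left or right of the bench's middle, its row leading away from the robot, turned up to 0.25 rad. Fixed. Origin: centre of its underside, on the bench; x along the row, away from the robot; z up. Bin centres: x = -105, -35, 35, 105 mm, y = 0.
- rack: Pale pine rack on the tray's other side, 302 x 86 mm, 32 mm high: a row of four bays, empty at the start, leading away from the robot. Fixed, turned up to 0.25 rad. Origin: centre of its underside, on the bench; x along the row, away from the robot; z up. Bay centres: x = -111, -37, 37, 111 mm, y = 0. Bays 68 x 74 mm inside, floor 10 mm, wall tops 32 mm above the bench.
- big_saw: Large hole saw, a grey steel cup with toothed lower rim and dark side slots, 44 mm across, 44 mm high, standing on its working end; on top a round upright steel shank 11 mm across and 38 mm long (from 44 to 82 mm above the origin) to grip it by (a 20 mm collar, 3 mm high, at the shank's foot). About 200 g. Loose. Origin: centre of its underside; z up along the shank.
- small_saw: Small hole saw, a dark steel cup with toothed lower rim and slots, 27 mm across, 40 mm high, standing on its working end; on top a round upright steel shank 11 mm across and 38 mm long (from 40 to 78 mm above the origin) to grip it by (a 20 mm collar, 3 mm high, at the shank's foot). About 110 g. Loose. Origin: centre of its underside; z up along the shank.
- drum: Sanding drum, a brown abrasive cylinder 36 mm across, 50 mm high, standing on its working end; on top a round upright steel shank 11 mm across and 38 mm long (from 50 to 88 mm above the origin) to grip it by (a 20 mm collar, 3 mm high, at the shank's foot). About 120 g. Loose. Origin: centre of its underside; z up along the shank.
- brush: Wire cup brush, a steel cup 30 mm across flaring to 42 mm of wire at the foot, 34 mm high, standing on its working end; on top a round upright steel shank 11 mm across and 38 mm long (from 34 to 72 mm above the origin) to grip it by (a 20 mm collar, 3 mm high, at the shank's foot). About 140 g. Loose. Origin: centre of its underside; z up along the shank.
- bin_big_saw: The grey plastic bin on the tray that holds the big_saw at the start (the four bins are identical): open on top, 66 x 72 mm, 28 mm high, walls and floor 3 mm. Fixed on the tray. Origin: centre of its underside, 8 mm above the bench; axes roughly as the tray's.
- bin_small_saw: The grey plastic bin on the tray that holds the small_saw at the start (the four bins are identical): open on top, 66 x 72 mm, 28 mm high, walls and floor 3 mm. Fixed on the tray. Origin: centre of its underside, 8 mm above the bench; axes roughly as the tray's.
- bin_drum: The grey plastic bin on the tray that holds the drum at the start (the four bins are identical): open on top, 66 x 72 mm, 28 mm high, walls and floor 3 mm. Fixed on the tray. Origin: centre of its underside, 8 mm above the bench; axes roughly as the tray's.
- bin_brush: The grey plastic bin on the tray that holds the brush at the start (the four bins are identical): open on top, 66 x 72 mm, 28 mm high, walls and floor 3 mm. Fixed on the tray. Origin: centre of its underside, 8 mm above the bench; axes roughly as the tray's.
Not all that is in view belongs to the job. What is shaped like the drum but blue or red is not meant.

How it is judged (in metres and radians):
At the end, for the whole second after the job is handed in: The accessory from place k of the tray, counted from the robot, is in bay k counted from the far end: origin within 32 mm of the bay centre along and across the row and 6 to 15 mm above the rack's underside, upright within 0.12 rad, slower than 0.02 m/s and 0.3 rad/s. All four (((x of bin_big_saw in the frame of tray between -0.125 and -0.085 m and x of big_saw in the frame of rack between 0.079 and 0.143 m) or (x of bin_big_saw in the frame of tray between -0.055 and -0.015 m and x of big_saw in the frame of rack between 0.005 and 0.069 m) or (x of bin_big_saw in the frame of tray between 0.015 and 0.055 m and x of big_saw in the frame of rack between -0.069 and -0.005 m) or (x of bin_big_saw in the frame of tray between 0.085 and 0.125 m and x of big_saw in the frame of rack between -0.143 and -0.079 m)) and y of big_saw in the frame of rack between -0.032 and 0.032 m and z of big_saw in the frame of rack between 0.006 and 0.015 m and angle between each of big_saw, small_saw, drum, brush's own z axis and vertical below 0.12 rad and linear speed of each of big_saw, small_saw, drum, brush below 0.02 m/s and angular speed of each of big_saw, small_saw, drum, brush below 0.3 rad/s and ((x of bin_small_saw in the frame of tray between -0.125 and -0.085 m and x of small_saw in the frame of rack between 0.079 and 0.143 m) or (x of bin_small_saw in the frame of tray between -0.055 and -0.015 m and x of small_saw in the frame of rack between 0.005 and 0.069 m) or (x of bin_small_saw in the frame of tray between 0.015 and 0.055 m and x of small_saw in the frame of rack between -0.069 and -0.005 m) or (x of bin_small_saw in the frame of tray between 0.085 and 0.125 m and x of small_saw in the frame of rack between -0.143 and -0.079 m)) and y of small_saw in the frame of rack between -0.032 and 0.032 m and z of small_saw in the frame of rack between 0.006 and 0.015 m and ((x of bin_drum in the frame of tray between -0.125 and -0.085 m and x of drum in the frame of rack between 0.079 and 0.143 m) or (x of bin_drum in the frame of tray between -0.055 and -0.015 m and x of drum in the frame of rack between 0.005 and 0.069 m) or (x of bin_drum in the frame of tray between 0.015 and 0.055 m and x of drum in the frame of rack between -0.069 and -0.005 m) or (x of bin_drum in the frame of tray between 0.085 and 0.125 m and x of drum in the frame of rack between -0.143 and -0.079 m)) and y of drum in the frame of rack between -0.032 and 0.032 m and z of drum in the frame of rack between 0.006 and 0.015 m and ((x of bin_brush in the frame of tray between -0.125 and -0.085 m and x of brush in the frame of rack between 0.079 and 0.143 m) or (x of bin_brush in the frame of tray between -0.055 and -0.015 m and x of brush in the frame of rack between 0.005 and 0.069 m) or (x of bin_brush in the frame of tray between 0.015 and 0.055 m and x of brush in the frame of rack between -0.069 and -0.005 m) or (x of bin_brush in the frame of tray between 0.085 and 0.125 m and x of brush in the frame of rack between -0.143 and -0.079 m)) and y of brush in the frame of rack between -0.032 and 0.032 m and z of brush in the frame of rack between 0.006 and 0.015 m); the robot touches nothing.
It fails at once if an accessory is tipped over (leans more than 0.8 rad) (angle between any of big_saw, small_saw, drum, brush's own z axis and vertical above 0.8 rad).
It also fails if it takes over 144 s, if anything falls off the work surface, if the arm or the gripper's body presses on something with over 40 N, if the wrist force passes 120 N, or if a joint passes its speed limit or range.

## Working session

There is one attempt and no reset: what is moved stays moved. The work goes in short steps, Python scripts to look and compute and a tool call to move; the robot and the scene stay as the last step left them, time stands still between calls to the robot, and variables do not carry over. Pictures are saved under pics/ and viewed, at most 14 in all, crops included, and the job is handed in when it is done.

Besides the shell and the picture viewer there is one more tool, called after ">>>" by a JSON object that holds its "fn" and its "kwargs", one argument or row to a line. arm_command: Moves the arm, as the interface text tells. Its arguments: {"type":"object","properties":{"deltas":{"type":"array"},"squeeze":{"type":"number"}},"required":["deltas"]}

```bash
ls; mkdir -p pics; python3 - <<'E'
from rig import env
import cv2
s=env.observe()
print({k:s[k] for k in('time_s','position','tool_rot','grip_width')},env.pinch_z)
for n in('top','scene'):
    p=env.get_image(n); cv2.imwrite(f'pics/{n}0.png',p['color'])
    print(n,p['camera_matrix'],p['eye'],p['orientation'],[k for k in p])
    for q in('tray','rack','big_saw','small_saw','drum','brush','bin_drum'):
        print(q,[(round(d['p'],2),[round(float(x)) for x in d['location']]) for d in env.tip_of(q,p)][:5],[(round(d['p'],2),[round(float(x)) for x in d['box']]) for d in env.look_for(q,p)][:4])
E
```

```text
pics
{'time_s': 0.0, 'position': array([ 0.24890265, -0.49012773,  0.23070752]), 'tool_rot': array([[ 8.91678382e-01,  4.52669324e-01, -3.81516077e-04],
       [ 4.52669375e-01, -8.91677261e-01,  1.44903363e-03],
       [ 3.15743862e-04, -1.46477260e-03, -9.99998877e-01]]), 'grip_width': 0.08553935353095342} -0.0187
top [[376.25652084   0.         249.20491805]
 [  0.         376.25652084 184.55412765]
 [  0.           0.           1.        ]] [0.44488235 0.04356967 0.72193216] [[ 0.00513516  0.98802636 -0.15419969]
 [-0.99930777  0.01075204  0.03561415]
 [ 0.03684568  0.15391007  0.98739763]] ['color', 'camera_matrix', 'eye', 'orientation', 'shot']
tray [(0.63, [156, 162])] [(0.73, [140, 149, 168, 171]), (0.66, [131, 104, 186, 264])]
rack [(0.62, [332, 184])] [(0.96, [293, 98, 380, 263]), (0.54, [136, 216, 182, 255])]
big_saw [(0.85, [163, 233])] [(0.84, [147, 222, 175, 246])]
small_saw [(0.56, [151, 126])] [(0.74, [140, 113, 156, 134]), (0.59, [132, 141, 176, 179])]
drum [(0.93, [106, 163]), (0.78, [100, 216]), (0.77, [154, 161])] [(0.7, [85, 146, 112, 171]), (0.64, [81, 202, 111,
[... 392 characters left out ...]
389788  0.51779719  0.85539051]] ['color', 'camera_matrix', 'eye', 'orientation', 'shot']
tray [] [(0.68, [262, 189, 363, 327]), (0.5, [318, 177, 362, 219])]
rack [(0.58, [178, 166])] [(0.94, [119, 102, 225, 230])]
big_saw [(0.58, [294, 293])] [(0.58, [320, 180, 349, 214]), (0.56, [298, 238, 323, 269]), (0.4, [302, 206, 350, 245]), (0.35, [284, 233, 336, 281])]
small_saw [(0.68, [295, 294])] [(0.81, [289, 277, 306, 306])]
drum [(0.92, [307, 264]), (0.83, [379, 250]), (0.6, [360, 296])] [(0.83, [372, 228, 398, 258]), (0.73, [299, 240, 321, 271]), (0.71, [350, 278, 377, 301])]
brush [(0.62, [323, 234])] [(0.66, [313, 214, 332, 241])]
bin_drum [(0.97, [308, 260])] [(0.57, [284, 229, 334, 280])]
```

```bash
python3 - <<'E'
import cv2
a=cv2.imread('pics/top0.png')[85:285,65:395]
cv2.imwrite('pics/top0c.png',cv2.resize(a,None,fx=2.4,fy=2.4,interpolation=2))
b=cv2.imread('pics/scene0.png')[90:340,100:420]
cv2.imwrite('pics/scene0c.png',cv2.resize(b,None,fx=2.4,fy=2.4,interpolation=2))
E
```

```text
(no output)
```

View pics/top0c.png

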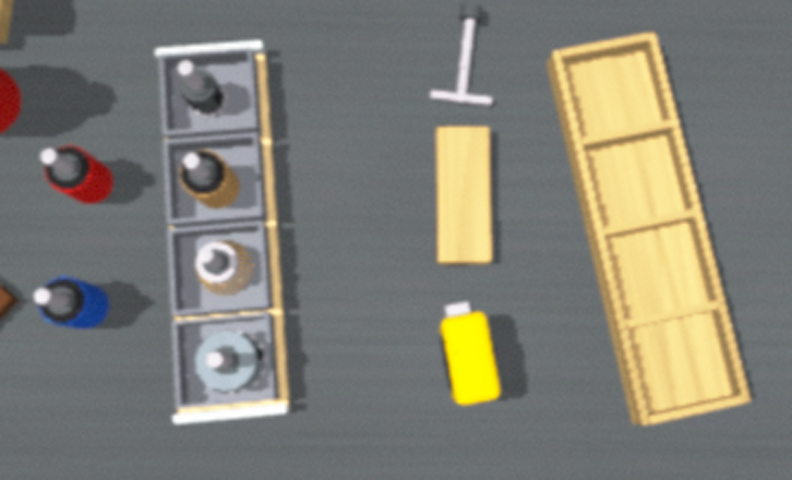

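View pics/scene0c.png

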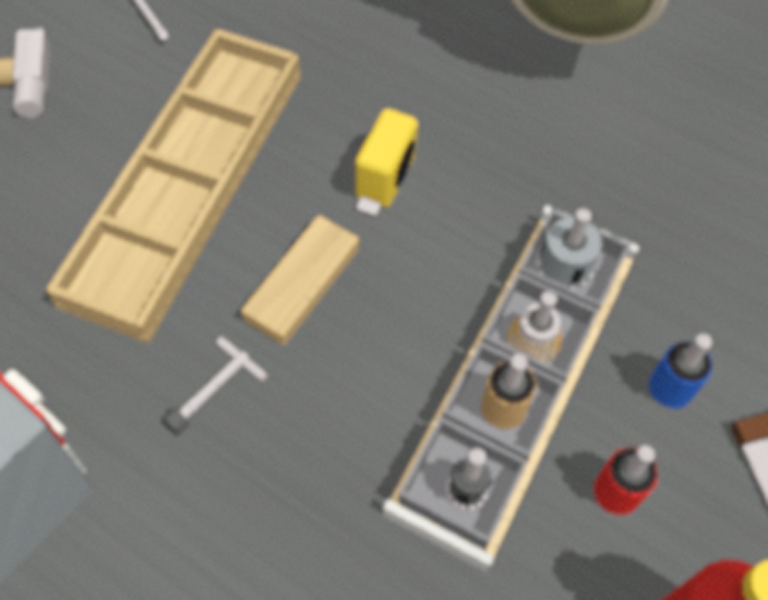

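The top view shows the tray on the left and the rack on the right. Nearest to farthest, the shank tips in the crop are big_saw (213,360), brush (210,265), drum (191,160) and small_saw (185,68). The red and blue drums left of the tray are decoys. In the scene crop the same tips are at (583,216), (548,299), (519,362) and (477,456). Next I'll triangulate the tips and fit the rack and tray.

```bash
cat > h.py <<'E'
import numpy as np
from rig import env
from scipy.optimize import least_squares
CAM={'top':(np.array([[376.25652,0,249.20492],[0,376.25652,184.55413],[0,0,1]]),np.array([.44488235,.04356967,.72193216]),
 np.array([[.00513516,.98802636,-.15419969],[-.99930777,.01075204,.03561415],[.03684568,.15391007,.98739763]])),
'scene':(np.array([[412.39737,0,254.41535],[0,412.39737,188.31502],[0,0,1]]),np.array([.89291924,.26561345,.73369507]),
 np.array([[-.56205584,-.70348416,.43497502],[.82698252,-.48682246,.28125399],[.01389788,.51779719,.85539051]]))}
def proj(cam,P):
    K,e,R=cam; c=(np.atleast_2d(P)-e)@R; u=np.c_[c[:,0],-c[:,1],-c[:,2]]@K.T
    return u[:,:2]/u[:,2:]
def cam(p): return p['camera_matrix'],np.array(p['eye']),np.array(p['orientation'])
def tri(obs): # [(cam,px),..]
    r=least_squares(lambda X:np.concatenate([(proj(c,X)-p)[0] for c,p in obs]),[.45,.1,.08])
    return r.x,np.abs(r.fun).max()
def ontool(x,y,z,yaw):
    """deltas from present pose to TCP target, tool down with tool x at world yaw"""
    s=env.observe(); R=np.array(s['tool_rot']); p=np.array(s['position'])
    rz=np.arctan2(R[1,0],R[0,0])-yaw
    print('now',s['position'].round(4),'yaw',round(np.arctan2(R[1,0],R[0,0]),3),'t',s['time_s'],'| shift tool axes',(R.T@(np.array([x,y,z])-p)).round(4),'rz',round(rz,3))
E
python3 - <<'E'
from h import *
T=lambda u:np.array(u)/2.4+[65,85]-.3
S=lambda u:np.array(u)/2.4+[100,90]-.3
for n,t,s in [('big',(213,360),(583,216)),('brush',(210,265),(548,299)),('drum',(191,160),(519,362)),('small',(185,68),(477,456))]:
    X,e=tri([(CAM['top'],T(t)),(CAM['scene'],S(s))]); print(n,X.round(4),'err px',e.round(2))
def fit(L,W,h,tp,sc):
    C=np.array([[L,W],[L,-W],[-L,-W],[-L,W]])/2
    def pts(v): 
        c,s=np.cos(v[2]),np.sin(v[2]); return np.c_[C@np.array([[c,s],[-s,c]])+v[:2],np.full(4,v[3])]
    f=lambda v:np.r_[proj(CAM['top'],pts(v))-tp, proj(CAM['scene'],pts(v))-sc].ravel()
    r=least_squares(f,[.45,0,.1,h]); print(r.x.round(4),np.abs(r.fun).max().round(2)); return r.x
# FL,FR,NR,NL (far=+x, left=+y)
v=fit(.302,.086,.032,T([(552,53),(657,34),(749,400),(640,424)]),S([(145,325),(50,290),(220,31),(299,58)]))
c,s=np.cos(v[2]),np.sin(v[2])
for b in(-.111,-.037,.037,.111): print('bay',b,(v[:2]+b*np.array([c,s])).round(4))
fit(.296,.084,.022,T([(156,50),(262,42),(287,408),(175,420)]),S([(490,557),(388,506),(547,209),(636,248)]))
E
```

```text
big [0.458  0.1782 0.0915] err px 0.01
brush [0.526  0.1881 0.0714] err px 0.32
drum [0.5964 0.1986 0.0991] err px 0.4
small [0.6673 0.2086 0.0886] err px 0.27
[ 0.5675 -0.1417  0.2128  0.0291] 1.52
bay -0.111 [ 0.459  -0.1651]
bay -0.037 [ 0.5313 -0.1495]
bay 0.037 [ 0.6036 -0.1339]
bay 0.111 [ 0.676  -0.1182]
[0.5629 0.1934 0.1017 0.0203] 3.02
```

The fits agree to a few mm. The brush tip height is off, so I'll check it from the wrist. Moving towards the tray now.

>>> {"fn": "arm_command", "kwargs": {
  "deltas": [
    {"dx": 0.033, "dy": -0.034, "fingers": 0.045},
    {"dx": 0.033, "dy": -0.034},
    {"dx": 0.033, "dy": -0.034},
    {"dx": 0.033, "dy": -0.034},
    {"dx": 0.033, "dy": -0.034},
    {"dx": 0.033, "dy": -0.034},
    {"dx": 0.033, "dy": -0.034},
    {"dx": 0.033, "dy": -0.034},
    {"dx": 0.033, "dy": -0.034},
    {"dx": 0.033, "dy": -0.034},
    {"dx": 0.033, "dy": -0.034},
    {"dx": 0.033, "dy": -0.034}
  ],
  "squeeze": 60
}}

```text
invalid input
```

```bash
python3 -c "
from h import *
ontool(.458,.178,.21,.12)"
```

```text
now [ 0.249  -0.4904  0.2313] yaw 0.47 t 1.5 | shift tool axes [ 0.489  -0.5014  0.0213] rz 0.35
```

>>> {"fn": "arm_command", "kwargs": {
  "deltas": [
    {"rx": 0, "ry": 0, "rz": 0, "dx": 0.033, "dy": -0.034, "dz": 0, "fingers": 0.045},
    {"rx": 0, "ry": 0, "rz": 0, "dx": 0.033, "dy": -0.034, "dz": 0, "fingers": 0.045},
    {"rx": 0, "ry": 0, "rz": 0, "dx": 0.033, "dy": -0.034, "dz": 0, "fingers": 0.045},
    {"rx": 0, "ry": 0, "rz": 0, "dx": 0.033, "dy": -0.034, "dz": 0, "fingers": 0.045},
    {"rx": 0, "ry": 0, "rz": 0, "dx": 0.033, "dy": -0.034, "dz": 0, "fingers": 0.045},
    {"rx": 0, "ry": 0, "rz": 0, "dx": 0.033, "dy": -0.034, "dz": 0, "fingers": 0.045},
    {"rx": 0, "ry": 0, "rz": 0, "dx": 0.033, "dy": -0.034, "dz": 0, "fingers": 0.045},
    {"rx": 0, "ry": 0, "rz": 0, "dx": 0.033, "dy": -0.034, "dz": 0, "fingers": 0.045},
    {"rx": 0, "ry": 0, "rz": 0, "dx": 0.033, "dy": -0.034, "dz": 0, "fingers": 0.045},
    {"rx": 0, "ry": 0, "rz": 0, "dx": 0.033, "dy": -0.034, "dz": 0, "fingers": 0.045},
    {"rx": 0, "ry": 0, "rz": 0, "dx": 0.033, "dy": -0.034, "dz": 0, "fingers": 0.045},
    {"rx": 0, "ry": 0, "rz": 0, "dx": 0.033, "dy": -0.034, "dz": 0, "fingers": 0.045}
  ],
  "squeeze": 60
}}

```text
time_s: 2.7
position: [0.4176, 0.0547, 0.2316]
tool_rot: [[0.892, 0.453, 0.001], [0.453, -0.892, -0.0], [0.001, 0.001, -1.0]]
ft_force: [0.7, -0.9, 0.1]
grip_width: 0.0452
gripper_force: 0.0
```

```bash
python3 -c "
from h import *
ontool(.458,.178,.21,.12)"
```

```text
now [0.4176 0.0547 0.2316] yaw 0.47 t 2.7 | shift tool axes [ 0.0918 -0.0916  0.0216] rz 0.35
```

>>> {"fn": "arm_command", "kwargs": {
  "deltas": [
    {"rx": 0, "ry": 0, "rz": 0, "dx": 0.031, "dy": -0.031, "dz": 0.007, "fingers": 0.045},
    {"rx": 0, "ry": 0, "rz": 0, "dx": 0.031, "dy": -0.031, "dz": 0.007, "fingers": 0.045},
    {"rx": 0, "ry": 0, "rz": 0, "dx": 0.03, "dy": -0.03, "dz": 0.007, "fingers": 0.045},
    {"rx": 0, "ry": 0, "rz": 0.117, "dx": 0, "dy": 0, "dz": 0, "fingers": 0.045},
    {"rx": 0, "ry": 0, "rz": 0.117, "dx": 0, "dy": 0, "dz": 0, "fingers": 0.045},
    {"rx": 0, "ry": 0, "rz": 0.116, "dx": 0, "dy": 0, "dz": 0, "fingers": 0.045},
    {"rx": 0, "ry": 0, "rz": 0, "dx": 0, "dy": 0, "dz": 0, "fingers": 0.045}
  ]
}}

```text
time_s: 3.4
position: [0.4577, 0.1765, 0.2103]
tool_rot: [[0.993, 0.119, -0.0], [0.119, -0.993, 0.0], [-0.0, -0.0, -1.0]]
ft_force: [0.0, 0.5, -0.4]
grip_width: 0.045
gripper_force: 0.0
```

```bash
python3 - <<'E'
from h import *
import cv2
ontool(.458,.178,.21,.12)
p=env.get_image('wrist'); cv2.imwrite('pics/w1.png',p['color'])
print(p['eye'],p['orientation'])
pts=np.array([[.458,.1782,.0915],[.526,.1881,.083],[.5964,.1986,.0991],[.6673,.2086,.0886]])
print(proj(cam(p),pts).round(1))
for q in('big_saw','brush','drum','small_saw'):
    print(q,[(round(d['p'],2),[round(float(x)) for x in d['location']]) for d in env.tip_of(q,p)][:5],[(round(d['p'],2),[round(float(x)) for x in d['box']]) for d in env.look_for(q,p)][:4])
E
```

```text
now [0.4577 0.1765 0.2103] yaw 0.119 t 3.4 | shift tool axes [ 0.0004 -0.0015  0.0003] rz -0.001
[0.52844692 0.1851646  0.3524345 ] [[ 1.17484122e-01  9.52851221e-01  2.79771391e-01]
 [-9.93074755e-01  1.12694417e-01  3.32039061e-02]
 [ 1.09708658e-04 -2.81734837e-01  9.59492298e-01]]
[[ 255.   179.8]
 [ 252.7   95.3]
 [ 249.   -10.1]
 [ 246.2 -126.5]]
big_saw [(0.67, [256, 163])] []
brush [(0.67, [251, 90])] [(0.57, [231, 68, 275, 113])]
drum [(0.79, [152, 3]), (0.73, [147, 105]), (0.63, [257, 89])] [(0.95, [106, 89, 167, 128]), (0.74, [114, 0, 167, 21]), (0.67, [232, 0, 270, 39])]
small_saw [(0.57, [254, 162])] []
```

View pics/w1.png

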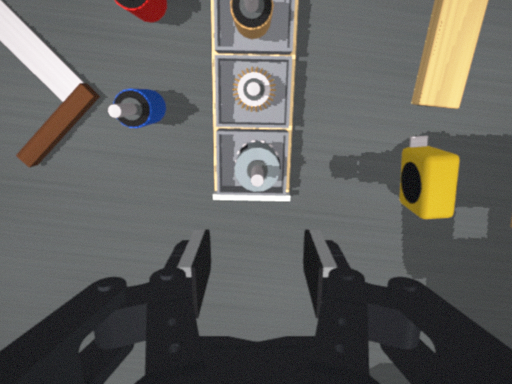

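The wrist view puts the big_saw tip at (257,180), against a prediction of (255,180). The brush tip is at (254,89), about 5 mm farther out than I had it. The blue decoy at (130,108) is clear of the partly opened fingers. I'll grasp big_saw.

>>> {"fn": "arm_command", "kwargs": {
  "deltas": [
    {"rx": 0, "ry": 0, "rz": 0, "dx": 0, "dy": 0, "dz": 0.045, "fingers": 0.045},
    {"rx": 0, "ry": 0, "rz": 0, "dx": 0, "dy": 0, "dz": 0.045, "fingers": 0.045},
    {"rx": 0, "ry": 0, "rz": 0, "dx": 0, "dy": 0, "dz": 0.035, "fingers": 0.045},
    {"rx": 0, "ry": 0, "rz": 0, "dx": 0, "dy": 0, "dz": 0.025, "fingers": 0.045},
    {"rx": 0, "ry": 0, "rz": 0, "dx": 0, "dy": 0, "dz": 0, "fingers": 0.03},
    {"rx": 0, "ry": 0, "rz": 0, "dx": 0, "dy": 0, "dz": 0, "fingers": 0.02},
    {"rx": 0, "ry": 0, "rz": 0, "dx": 0, "dy": 0, "dz": 0, "fingers": 0.0},
    {"rx": 0, "ry": 0, "rz": 0, "dx": 0, "dy": 0, "dz": 0, "fingers": 0.0},
    {"rx": 0, "ry": 0, "rz": 0, "dx": 0, "dy": 0, "dz": 0, "fingers": 0.0},
    {"rx": 0, "ry": 0, "rz": 0, "dx": 0, "dy": 0, "dz": 0, "fingers": 0.0}
  ],
  "squeeze": 60
}}

```text
time_s: 4.85
position: [0.4587, 0.1765, 0.0618]
tool_rot: [[0.993, 0.12, 0.003], [0.12, -0.993, 0.0], [0.003, 0.0, -1.0]]
ft_force: [0.7, -0.3, 7.7]
grip_width: 0.0092
gripper_force: 58.8
```

```bash
python3 - <<'E'
from h import *
s=env.observe(); print(s['grip_width'],s['gripper_force'],s['position'])
ontool(.676,-.118,.17,.213)
# brush re-fit from wrist
K=None
p=env.get_image('wrist'); K=p['camera_matrix']
w=(K,np.array([.52844692,.1851646,.3524345]),np.array([[.117484,.952851,.279771],[-.993075,.112694,.033204],[.00010971,-.281735,.959492]]))
for z in(.0815,.083): 
    r=least_squares(lambda v:(proj(w,[[v[0],v[1],z]])-[254,89])[0],[.53,.188]); print(r.x, proj(CAM['top'],[[*r.x,z]])[0]*2.4-np.array([65,85])*2.4,proj(CAM['scene'],[[*r.x,z]])[0]*2.4-np.array([100,90])*2.4)
E
```

```text
0.00922292799959547 58.763766288757324 [0.45872138 0.17646557 0.06184355]
now [0.4587 0.1765 0.0618] yaw 0.12 t 4.85 | shift tool axes [ 0.1809  0.3183 -0.1075] rz -0.093
[0.53103392 0.18762652] [206.49298345 255.70689658] [544.91418846 296.58283809]
[0.5310196  0.18761289] [206.04354008 255.43979511] [545.23941861 295.62068749]
```

>>> {"fn": "arm_command", "kwargs": {
  "deltas": [
    {"rx": 0, "ry": 0, "rz": 0, "dx": 0, "dy": 0, "dz": -0.03, "fingers": 0},
    {"rx": 0, "ry": 0, "rz": 0, "dx": 0, "dy": 0, "dz": -0.04, "fingers": 0},
    {"rx": 0, "ry": 0, "rz": 0, "dx": 0, "dy": 0, "dz": -0.04, "fingers": 0},
    {"rx": 0, "ry": 0, "rz": 0, "dx": 0.012, "dy": 0.021, "dz": 0, "fingers": 0},
    {"rx": 0, "ry": 0, "rz": 0, "dx": 0.022, "dy": 0.039, "dz": 0, "fingers": 0},
    {"rx": 0, "ry": 0, "rz": 0, "dx": 0.022, "dy": 0.039, "dz": 0, "fingers": 0},
    {"rx": 0, "ry": 0, "rz": 0, "dx": 0.022, "dy": 0.039, "dz": 0, "fingers": 0},
    {"rx": 0, "ry": 0, "rz": 0, "dx": 0.022, "dy": 0.039, "dz": 0, "fingers": 0},
    {"rx": 0, "ry": 0, "rz": 0, "dx": 0.022, "dy": 0.039, "dz": 0, "fingers": 0},
    {"rx": 0, "ry": 0, "rz": 0, "dx": 0.022, "dy": 0.039, "dz": 0, "fingers": 0},
    {"rx": 0, "ry": 0, "rz": 0, "dx": 0.022, "dy": 0.039, "dz": 0, "fingers": 0},
    {"rx": 0, "ry": 0, "rz": 0, "dx": 0.015, "dy": 0.024, "dz": 0, "fingers": 0}
  ]
}}

```text
time_s: 6.1
position: [0.6763, -0.1205, 0.1702]
tool_rot: [[0.993, 0.118, 0.0], [0.118, -0.993, -0.0], [0.0, 0.0, -1.0]]
ft_force: [-0.2, 1.0, -2.4]
grip_width: 0.0092
gripper_force: 58.5
```

```bash
python3 - <<'E'
from h import *
import cv2
s=env.observe(); print(s['grip_width'],s['gripper_force'])
ontool(.676,-.118,.08,.213)
p=env.get_image('wrist'); a=p['color'].copy()
R=np.array([.5675,-.1417]);y=.2128;M=np.array([[np.cos(y),-np.sin(y)],[np.sin(y),np.cos(y)]])
for x in(-.151,-.111,-.037,.037,.111,.151):
  for yy in(-.043,0,.043):
    u=proj(cam(p),[[*(R+M@[x,yy]),.032]])[0]; cv2.circle(a,(int(round(u[0])),int(round(u[1]))),2,(0,0,255),-1)
cv2.imwrite('pics/w2.png',a)
E
```

```text
0.00924023699927031 58.52808237075806
now [ 0.6763 -0.1205  0.1702] yaw 0.118 t 6.1 | shift tool axes [-0.     -0.0026  0.0902] rz -0.095
```

View pics/w2.png

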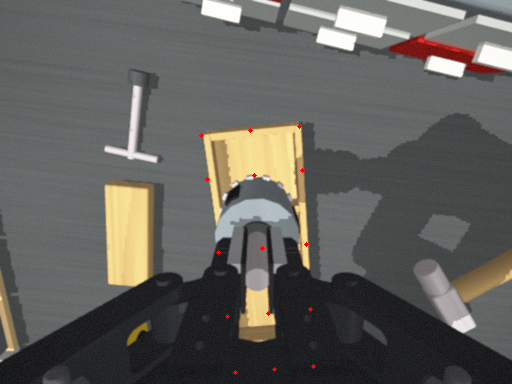

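The rack fit (red dots) lands on the rack's far rim at (202,135) and (299,126), and the saw is held upright. Next I'll lower, release and lift.

>>> {"fn": "arm_command", "kwargs": {
  "deltas": [
    {"rx": 0, "ry": 0, "rz": -0.095, "dx": 0, "dy": -0.0026, "dz": 0, "fingers": 0},
    {"rx": 0, "ry": 0, "rz": 0, "dx": 0, "dy": 0, "dz": 0.04, "fingers": 0},
    {"rx": 0, "ry": 0, "rz": 0, "dx": 0, "dy": 0, "dz": 0.035, "fingers": 0},
    {"rx": 0, "ry": 0, "rz": 0, "dx": 0, "dy": 0, "dz": 0.02, "fingers": 0},
    {"rx": 0, "ry": 0, "rz": 0, "dx": 0, "dy": 0, "dz": 0.009, "fingers": 0},
    {"rx": 0, "ry": 0, "rz": 0, "dx": 0, "dy": 0, "dz": 0.004, "fingers": 0},
    {"rx": 0, "ry": 0, "rz": 0, "dx": 0, "dy": 0, "dz": 0, "fingers": 0}
  ]
}}

```text
time_s: 6.85
position: [0.6755, -0.1152, 0.063]
tool_rot: [[0.977, 0.213, 0.001], [0.213, -0.977, -0.0], [0.001, 0.0, -1.0]]
ft_force: [-0.2, 0.3, -2.1]
grip_width: 0.0094
gripper_force: 58.8
```

>>> {"fn": "arm_command", "kwargs": {
  "deltas": [
    {"rx": 0, "ry": 0, "rz": 0, "dx": 0, "dy": 0, "dz": 0.0015, "fingers": 0},
    {"rx": 0, "ry": 0, "rz": 0, "dx": 0, "dy": 0, "dz": 0, "fingers": 0.012},
    {"rx": 0, "ry": 0, "rz": 0, "dx": 0, "dy": 0, "dz": 0, "fingers": 0.025},
    {"rx": 0, "ry": 0, "rz": 0, "dx": 0, "dy": 0, "dz": 0, "fingers": 0.045},
    {"rx": 0, "ry": 0, "rz": 0, "dx": 0, "dy": 0, "dz": 0, "fingers": 0.045},
    {"rx": 0, "ry": 0, "rz": 0, "dx": 0, "dy": 0, "dz": -0.03, "fingers": 0.045},
    {"rx": 0, "ry": 0, "rz": 0, "dx": 0, "dy": 0, "dz": -0.04, "fingers": 0.045},
    {"rx": 0, "ry": 0, "rz": 0, "dx": 0, "dy": 0, "dz": -0.04, "fingers": 0.045}
  ]
}}

```text
time_s: 7.65
position: [0.6749, -0.1151, 0.172]
tool_rot: [[0.977, 0.213, -0.001], [0.213, -0.977, 0.0], [-0.001, -0.0, -1.0]]
ft_force: [0.1, -0.3, 1.0]
grip_width: 0.0451
gripper_force: 0.0
```

```bash
python3 - <<'E'
from h import *
ontool(.531,.1876,.17,.12)
p=env.get_image('wrist')
for q in['big_saw']: print([(round(d['p'],2),d['location']) for d in env.tip_of(q,p)],proj(cam(p),[[.6755,-.1152,.01],[.6755,-.1152,.092]]))
E
```

```text
now [ 0.6749 -0.1151  0.172 ] yaw 0.215 t 7.65 | shift tool axes [-0.0761 -0.3264  0.0022] rz 0.095
[(0.89, [255.8, 171.8])] [[257.32149858 168.02433824]
 [257.50742462 193.53478335]]
```

>>> {"fn": "arm_command", "kwargs": {
  "deltas": [
    {"rx": 0, "ry": 0, "rz": 0, "dx": -0.009, "dy": -0.04, "dz": 0, "fingers": 0.045},
    {"rx": 0, "ry": 0, "rz": 0, "dx": -0.0095, "dy": -0.041, "dz": 0, "fingers": 0.045},
    {"rx": 0, "ry": 0, "rz": 0, "dx": -0.0095, "dy": -0.041, "dz": 0, "fingers": 0.045},
    {"rx": 0, "ry": 0, "rz": 0, "dx": -0.0095, "dy": -0.041, "dz": 0, "fingers": 0.045},
    {"rx": 0, "ry": 0, "rz": 0, "dx": -0.0095, "dy": -0.041, "dz": 0, "fingers": 0.045},
    {"rx": 0, "ry": 0, "rz": 0, "dx": -0.0095, "dy": -0.041, "dz": 0, "fingers": 0.045},
    {"rx": 0, "ry": 0, "rz": 0, "dx": -0.0095, "dy": -0.041, "dz": 0, "fingers": 0.045},
    {"rx": 0, "ry": 0, "rz": 0, "dx": -0.01, "dy": -0.0405, "dz": 0, "fingers": 0.045},
    {"rx": 0, "ry": 0, "rz": 0.095, "dx": 0, "dy": 0, "dz": 0, "fingers": 0.045},
    {"rx": 0, "ry": 0, "rz": 0, "dx": 0, "dy": 0, "dz": 0, "fingers": 0.045}
  ]
}}

```text
time_s: 8.75
position: [0.5307, 0.1885, 0.1706]
tool_rot: [[0.993, 0.12, -0.0], [0.12, -0.993, -0.0], [-0.0, 0.0, -1.0]]
ft_force: [0.1, -0.3, -0.0]
grip_width: 0.0447
gripper_force: 0.0
```

```bash
python3 - <<'E'
from h import *
import cv2
ontool(.531,.1876,.054,.12)
p=env.get_image('wrist'); a=p['color'].copy()
for P in [[.531,.1876,.083],[.5964,.1986,.099],[.6673,.2086,.089]]:
    u=proj(cam(p),[P])[0]; print(u); cv2.circle(a,(int(round(u[0])),int(round(u[1]))),2,(0,0,255),-1)
print(repr(cam(p)))
cv2.imwrite('pics/w3.png',a)
E
```

```text
now [0.5307 0.1885 0.1706] yaw 0.121 t 8.75 | shift tool axes [0.0002 0.001  0.1166] rz 0.001
[258.3373591  190.99955096]
[253.78049606 100.4430139 ]
[251.20962736 -20.75275974]
(array([[319.26237327,   0.        , 256.67412907],
       [  0.        , 319.26237327, 186.41473976],
       [  0.        ,   0.        ,   1.        ]]), array([0.60144422, 0.19736746, 0.31275145]), array([[ 1.19176813e-01,  9.52610847e-01,  2.79874010e-01],
       [-9.92873023e-01,  1.14282588e-01,  3.38031019e-02],
       [ 2.16475296e-04, -2.81907900e-01,  9.59441446e-01]]))
```

View pics/w3.png

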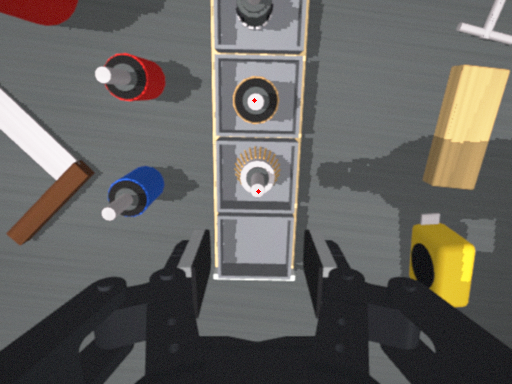

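The dots sit on the shank tips: brush (258,191) and drum (254,100). I'll grasp the brush.

>>> {"fn": "arm_command", "kwargs": {
  "deltas": [
    {"rx": 0, "ry": 0, "rz": 0, "dx": 0, "dy": 0, "dz": 0.04, "fingers": 0.045},
    {"rx": 0, "ry": 0, "rz": 0, "dx": 0, "dy": 0, "dz": 0.04, "fingers": 0.045},
    {"rx": 0, "ry": 0, "rz": 0, "dx": 0, "dy": 0, "dz": 0.026, "fingers": 0.045},
    {"rx": 0, "ry": 0, "rz": 0, "dx": 0, "dy": 0, "dz": 0.01, "fingers": 0.045},
    {"rx": 0, "ry": 0, "rz": 0, "dx": 0, "dy": 0, "dz": 0, "fingers": 0.03},
    {"rx": 0, "ry": 0, "rz": 0, "dx": 0, "dy": 0, "dz": 0, "fingers": 0.02},
    {"rx": 0, "ry": 0, "rz": 0, "dx": 0, "dy": 0, "dz": 0, "fingers": 0.0},
    {"rx": 0, "ry": 0, "rz": 0, "dx": 0, "dy": 0, "dz": 0, "fingers": 0.0},
    {"rx": 0, "ry": 0, "rz": 0, "dx": 0, "dy": 0, "dz": 0, "fingers": 0.0},
    {"rx": 0, "ry": 0, "rz": 0, "dx": 0, "dy": 0, "dz": 0, "fingers": 0.0}
  ]
}}

```text
time_s: 9.8
position: [0.5323, 0.1876, 0.0562]
tool_rot: [[0.993, 0.12, 0.003], [0.12, -0.993, 0.0], [0.003, 0.0, -1.0]]
ft_force: [0.9, -1.3, 6.0]
grip_width: 0.0087
gripper_force: 59.0
```

```bash
python3 - <<'E'
from h import *
ontool(.6036,-.1339,.165,.213)
E
```

```text
now [0.5323 0.1876 0.0562] yaw 0.12 t 9.8 | shift tool axes [ 0.0327  0.3278 -0.1086] rz -0.093
```

>>> {"fn": "arm_command", "kwargs": {
  "deltas": [
    {"rx": 0, "ry": 0, "rz": 0, "dx": 0, "dy": 0, "dz": -0.03, "fingers": 0},
    {"rx": 0, "ry": 0, "rz": 0, "dx": 0, "dy": 0, "dz": -0.04, "fingers": 0},
    {"rx": 0, "ry": 0, "rz": 0, "dx": 0, "dy": 0, "dz": -0.04, "fingers": 0},
    {"rx": 0, "ry": 0, "rz": 0, "dx": 0.002, "dy": 0.02, "dz": 0, "fingers": 0},
    {"rx": 0, "ry": 0, "rz": 0, "dx": 0.004, "dy": 0.04, "dz": 0, "fingers": 0},
    {"rx": 0, "ry": 0, "rz": 0, "dx": 0.004, "dy": 0.04, "dz": 0, "fingers": 0},
    {"rx": 0, "ry": 0, "rz": 0, "dx": 0.004, "dy": 0.04, "dz": 0, "fingers": 0},
    {"rx": 0, "ry": 0, "rz": 0, "dx": 0.004, "dy": 0.04, "dz": 0, "fingers": 0},
    {"rx": 0, "ry": 0, "rz": 0, "dx": 0.004, "dy": 0.04, "dz": 0, "fingers": 0},
    {"rx": 0, "ry": 0, "rz": 0, "dx": 0.004, "dy": 0.04, "dz": 0, "fingers": 0},
    {"rx": 0, "ry": 0, "rz": 0, "dx": 0.004, "dy": 0.04, "dz": 0, "fingers": 0},
    {"rx": 0, "ry": 0, "rz": 0, "dx": 0.003, "dy": 0.028, "dz": 0, "fingers": 0}
  ]
}}

```text
time_s: 11.0
position: [0.6033, -0.1365, 0.1647]
tool_rot: [[0.993, 0.118, -0.0], [0.118, -0.993, -0.0], [-0.0, 0.0, -1.0]]
ft_force: [0.4, 0.8, -1.9]
grip_width: 0.0087
gripper_force: 58.8
```

>>> {"fn": "arm_command", "kwargs": {
  "deltas": [
    {"rx": 0, "ry": 0, "rz": -0.093, "dx": 0, "dy": 0, "dz": 0, "fingers": 0},
    {"rx": 0, "ry": 0, "rz": 0, "dx": 0, "dy": 0, "dz": 0, "fingers": 0}
  ]
}}

```text
time_s: 11.2
position: [0.603, -0.1347, 0.1645]
tool_rot: [[0.977, 0.211, -0.001], [0.211, -0.977, 0.001], [-0.001, -0.001, -1.0]]
ft_force: [0.2, 0.3, -2.2]
grip_width: 0.0087
gripper_force: 58.8
```

```bash
python3 - <<'E'
from h import *
ontool(.6036,-.1339,.0557,.213)
E
```

```text
now [ 0.603  -0.1347  0.1645] yaw 0.213 t 11.2 | shift tool axes [ 0.0008 -0.0005  0.1088] rz -0.0
```

>>> {"fn": "arm_command", "kwargs": {
  "deltas": [
    {"rx": 0, "ry": 0, "rz": 0, "dx": 0, "dy": 0, "dz": 0.04, "fingers": 0},
    {"rx": 0, "ry": 0, "rz": 0, "dx": 0, "dy": 0, "dz": 0.035, "fingers": 0},
    {"rx": 0, "ry": 0, "rz": 0, "dx": 0, "dy": 0, "dz": 0.02, "fingers": 0},
    {"rx": 0, "ry": 0, "rz": 0, "dx": 0, "dy": 0, "dz": 0.01, "fingers": 0},
    {"rx": 0, "ry": 0, "rz": 0, "dx": 0, "dy": 0, "dz": 0.003, "fingers": 0},
    {"rx": 0, "ry": 0, "rz": 0, "dx": 0, "dy": 0, "dz": 0.0, "fingers": 0}
  ]
}}

```text
time_s: 11.8
position: [0.6036, -0.1339, 0.0575]
tool_rot: [[0.978, 0.211, 0.001], [0.211, -0.978, -0.0], [0.001, 0.001, -1.0]]
ft_force: [0.4, 0.6, -0.3]
grip_width: 0.0088
gripper_force: 58.9
```

>>> {"fn": "arm_command", "kwargs": {
  "deltas": [
    {"rx": 0, "ry": 0, "rz": 0, "dx": 0, "dy": 0, "dz": 0.001, "fingers": 0},
    {"rx": 0, "ry": 0, "rz": 0, "dx": 0, "dy": 0, "dz": 0, "fingers": 0.012},
    {"rx": 0, "ry": 0, "rz": 0, "dx": 0, "dy": 0, "dz": 0, "fingers": 0.025},
    {"rx": 0, "ry": 0, "rz": 0, "dx": 0, "dy": 0, "dz": 0, "fingers": 0.045},
    {"rx": 0, "ry": 0, "rz": 0, "dx": 0, "dy": 0, "dz": 0, "fingers": 0.045},
    {"rx": 0, "ry": 0, "rz": 0, "dx": 0, "dy": 0, "dz": -0.03, "fingers": 0.045},
    {"rx": 0, "ry": 0, "rz": 0, "dx": 0, "dy": 0, "dz": -0.04, "fingers": 0.045},
    {"rx": 0, "ry": 0, "rz": 0, "dx": 0, "dy": 0, "dz": -0.045, "fingers": 0.045}
  ]
}}

```text
time_s: 12.6
position: [0.6028, -0.1339, 0.1715]
tool_rot: [[0.977, 0.211, -0.002], [0.211, -0.977, 0.001], [-0.002, -0.001, -1.0]]
ft_force: [1.1, -1.5, -0.2]
grip_width: 0.045
gripper_force: 0.0
```

```bash
python3 - <<'E'
from h import *
ontool(.5964,.1986,.17,.13)
p=env.get_image('wrist')
for q in['brush','big_saw']: print([(round(d['p'],2),d['location']) for d in env.tip_of(q,p)],proj(cam(p),[[.6036,-.1339,.01],[.6755,-.1152,.01]]))
E
```

```text
now [ 0.6028 -0.1339  0.1715] yaw 0.213 t 12.6 | shift tool axes [ 0.064  -0.3263  0.0018] rz 0.083
[(0.94, [255.7, 170.3])] [[257.41234085 167.6977123 ]
 [253.94465146  87.99254878]]
[(0.57, [253.0, 89.2])] [[257.41234085 167.6977123 ]
 [253.94465146  87.99254878]]
```

>>> {"fn": "arm_command", "kwargs": {
  "deltas": [
    {"rx": 0, "ry": 0, "rz": 0, "dx": 0.008, "dy": -0.04, "dz": 0, "fingers": 0.045},
    {"rx": 0, "ry": 0, "rz": 0, "dx": 0.008, "dy": -0.041, "dz": 0, "fingers": 0.045},
    {"rx": 0, "ry": 0, "rz": 0, "dx": 0.008, "dy": -0.041, "dz": 0, "fingers": 0.045},
    {"rx": 0, "ry": 0, "rz": 0, "dx": 0.008, "dy": -0.041, "dz": 0, "fingers": 0.045},
    {"rx": 0, "ry": 0, "rz": 0, "dx": 0.008, "dy": -0.041, "dz": 0, "fingers": 0.045},
    {"rx": 0, "ry": 0, "rz": 0, "dx": 0.008, "dy": -0.041, "dz": 0, "fingers": 0.045},
    {"rx": 0, "ry": 0, "rz": 0, "dx": 0.008, "dy": -0.041, "dz": 0, "fingers": 0.045},
    {"rx": 0, "ry": 0, "rz": 0, "dx": 0.008, "dy": -0.04, "dz": 0, "fingers": 0.045},
    {"rx": 0, "ry": 0, "rz": 0.083, "dx": 0, "dy": 0, "dz": 0, "fingers": 0.045},
    {"rx": 0, "ry": 0, "rz": 0, "dx": 0, "dy": 0, "dz": 0, "fingers": 0.045}
  ]
}}

```text
time_s: 13.75
position: [0.5963, 0.1991, 0.1695]
tool_rot: [[0.991, 0.13, -0.002], [0.13, -0.991, -0.0], [-0.002, 0.0, -1.0]]
ft_force: [0.7, -0.2, 0.2]
grip_width: 0.0451
gripper_force: 0.0
```

```bash
python3 - <<'E'
from h import *
import cv2
ontool(.5964,.1986,.070,.13)
p=env.get_image('wrist'); a=p['color'].copy()
for P in [[.5964,.1986,.099],[.6673,.2086,.089]]:
    u=proj(cam(p),[P])[0]; print(u); cv2.circle(a,(int(round(u[0])),int(round(u[1]))),2,(0,0,255),-1)
cv2.imwrite('pics/w4.png',a)
E
```

```text
now [0.5963 0.1991 0.1695] yaw 0.131 t 13.75 | shift tool axes [0.0003 0.0005 0.0995] rz 0.001
[257.78456623 198.23618437]
[256.69996079  91.80956923]
```

View pics/w4.png

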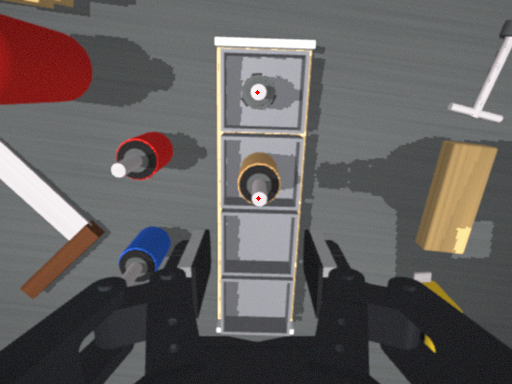

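The dots match the drum tip at (259,198) and the small saw tip at (257,92). I'll grasp the drum.

>>> {"fn": "arm_command", "kwargs": {
  "deltas": [
    {"rx": 0, "ry": 0, "rz": 0, "dx": 0, "dy": 0, "dz": 0.03, "fingers": 0.045},
    {"rx": 0, "ry": 0, "rz": 0, "dx": 0, "dy": 0, "dz": 0.035, "fingers": 0.045},
    {"rx": 0, "ry": 0, "rz": 0, "dx": 0, "dy": 0, "dz": 0.022, "fingers": 0.045},
    {"rx": 0, "ry": 0, "rz": 0, "dx": 0, "dy": 0, "dz": 0.01, "fingers": 0.045},
    {"rx": 0, "ry": 0, "rz": 0, "dx": 0, "dy": 0, "dz": 0, "fingers": 0.03},
    {"rx": 0, "ry": 0, "rz": 0, "dx": 0, "dy": 0, "dz": 0, "fingers": 0.02},
    {"rx": 0, "ry": 0, "rz": 0, "dx": 0, "dy": 0, "dz": 0, "fingers": 0.0},
    {"rx": 0, "ry": 0, "rz": 0, "dx": 0, "dy": 0, "dz": 0, "fingers": 0.0},
    {"rx": 0, "ry": 0, "rz": 0, "dx": 0, "dy": 0, "dz": 0, "fingers": 0.0},
    {"rx": 0, "ry": 0, "rz": 0, "dx": 0, "dy": 0, "dz": 0, "fingers": 0.0}
  ]
}}

```text
time_s: 14.8
position: [0.5978, 0.198, 0.0753]
tool_rot: [[0.992, 0.13, 0.003], [0.13, -0.992, 0.0], [0.003, 0.0, -1.0]]
ft_force: [-0.2, -1.1, 6.9]
grip_width: 0.0086
gripper_force: 58.8
```

```bash
python3 - <<'E'
from h import *
ontool(.5313,-.1495,.18,.213)
E
```

```text
now [0.5978 0.198  0.0753] yaw 0.13 t 14.8 | shift tool axes [-0.1107  0.336  -0.1049] rz -0.083
```

>>> {"fn": "arm_command", "kwargs": {
  "deltas": [
    {"rx": 0, "ry": 0, "rz": 0, "dx": 0, "dy": 0, "dz": -0.03, "fingers": 0},
    {"rx": 0, "ry": 0, "rz": 0, "dx": 0, "dy": 0, "dz": -0.04, "fingers": 0},
    {"rx": 0, "ry": 0, "rz": 0, "dx": 0, "dy": 0, "dz": -0.04, "fingers": 0},
    {"rx": 0, "ry": 0, "rz": 0, "dx": -0.006, "dy": 0.018, "dz": 0, "fingers": 0},
    {"rx": 0, "ry": 0, "rz": 0, "dx": -0.0135, "dy": 0.041, "dz": 0, "fingers": 0},
    {"rx": 0, "ry": 0, "rz": 0, "dx": -0.0135, "dy": 0.041, "dz": 0, "fingers": 0},
    {"rx": 0, "ry": 0, "rz": 0, "dx": -0.0135, "dy": 0.041, "dz": 0, "fingers": 0},
    {"rx": 0, "ry": 0, "rz": 0, "dx": -0.0135, "dy": 0.041, "dz": 0, "fingers": 0},
    {"rx": 0, "ry": 0, "rz": 0, "dx": -0.0135, "dy": 0.041, "dz": 0, "fingers": 0},
    {"rx": 0, "ry": 0, "rz": 0, "dx": -0.0135, "dy": 0.041, "dz": 0, "fingers": 0},
    {"rx": 0, "ry": 0, "rz": 0, "dx": -0.0135, "dy": 0.041, "dz": 0, "fingers": 0},
    {"rx": 0, "ry": 0, "rz": 0, "dx": -0.0105, "dy": 0.031, "dz": 0, "fingers": 0}
  ]
}}

```text
time_s: 16.0
position: [0.5291, -0.1518, 0.1831]
tool_rot: [[0.992, 0.128, -0.001], [0.128, -0.992, 0.0], [-0.001, -0.0, -1.0]]
ft_force: [0.7, 0.7, -1.7]
grip_width: 0.0089
gripper_force: 58.6
```

>>> {"fn": "arm_command", "kwargs": {
  "deltas": [
    {"rx": 0, "ry": 0, "rz": -0.083, "dx": 0, "dy": 0, "dz": 0, "fingers": 0},
    {"rx": 0, "ry": 0, "rz": 0, "dx": 0, "dy": 0, "dz": 0, "fingers": 0}
  ]
}}

```text
time_s: 16.2
position: [0.5296, -0.1503, 0.1831]
tool_rot: [[0.978, 0.21, -0.001], [0.21, -0.978, 0.001], [-0.001, -0.001, -1.0]]
ft_force: [0.6, 0.6, -0.7]
grip_width: 0.009
gripper_force: 58.7
```

```bash
python3 - <<'E'
from h import *
ontool(.5313,-.1495,.0748,.213)
E
```

```text
now [ 0.5296 -0.1503  0.1831] yaw 0.212 t 16.2 | shift tool axes [ 0.002  -0.0003  0.1083] rz -0.001
```

>>> {"fn": "arm_command", "kwargs": {
  "deltas": [
    {"rx": 0, "ry": 0, "rz": 0, "dx": 0.002, "dy": 0, "dz": 0.04, "fingers": 0},
    {"rx": 0, "ry": 0, "rz": 0, "dx": 0, "dy": 0, "dz": 0.035, "fingers": 0},
    {"rx": 0, "ry": 0, "rz": 0, "dx": 0, "dy": 0, "dz": 0.02, "fingers": 0},
    {"rx": 0, "ry": 0, "rz": 0, "dx": 0, "dy": 0, "dz": 0.009, "fingers": 0},
    {"rx": 0, "ry": 0, "rz": 0, "dx": 0, "dy": 0, "dz": 0.003, "fingers": 0},
    {"rx": 0, "ry": 0, "rz": 0, "dx": 0, "dy": 0, "dz": 0.0, "fingers": 0}
  ]
}}

```text
time_s: 16.8
position: [0.5326, -0.1489, 0.0773]
tool_rot: [[0.977, 0.211, 0.001], [0.211, -0.977, -0.0], [0.001, 0.001, -1.0]]
ft_force: [0.2, -0.0, -2.5]
grip_width: 0.0085
gripper_force: 58.8
```

>>> {"fn": "arm_command", "kwargs": {
  "deltas": [
    {"rx": 0, "ry": 0, "rz": 0, "dx": 0, "dy": 0, "dz": 0.002, "fingers": 0},
    {"rx": 0, "ry": 0, "rz": 0, "dx": 0, "dy": 0, "dz": 0.0005, "fingers": 0},
    {"rx": 0, "ry": 0, "rz": 0, "dx": 0, "dy": 0, "dz": 0, "fingers": 0.012},
    {"rx": 0, "ry": 0, "rz": 0, "dx": 0, "dy": 0, "dz": 0, "fingers": 0.025},
    {"rx": 0, "ry": 0, "rz": 0, "dx": 0, "dy": 0, "dz": 0, "fingers": 0.045},
    {"rx": 0, "ry": 0, "rz": 0, "dx": 0, "dy": 0, "dz": 0, "fingers": 0.045},
    {"rx": 0, "ry": 0, "rz": 0, "dx": 0, "dy": 0, "dz": -0.03, "fingers": 0.045},
    {"rx": 0, "ry": 0, "rz": 0, "dx": 0, "dy": 0, "dz": -0.04, "fingers": 0.045},
    {"rx": 0, "ry": 0, "rz": 0, "dx": 0, "dy": 0, "dz": -0.03, "fingers": 0.045}
  ]
}}

```text
time_s: 17.7
position: [0.5326, -0.1491, 0.1765]
tool_rot: [[0.977, 0.211, 0.001], [0.211, -0.977, -0.001], [0.001, 0.001, -1.0]]
ft_force: [1.4, 0.1, -1.1]
grip_width: 0.0455
gripper_force: 0.0
```

```bash
python3 - <<'E'
from h import *
ontool(.6673,.2086,.17,.13)
p=env.get_image('wrist')
for q in['drum','brush']: print([(round(d['p'],2),d['location']) for d in env.tip_of(q,p)],proj(cam(p),[[.5326,-.1489,.01],[.6036,-.1339,.01]]))
E
```

```text
now [ 0.5326 -0.1491  0.1765] yaw 0.213 t 17.7 | shift tool axes [ 0.2072 -0.3212  0.0064] rz 0.083
[] [[256.63209505 167.76984256]
 [256.8856887   91.31805765]]
[(0.57, [255.8, 93.0])] [[256.63209505 167.76984256]
 [256.8856887   91.31805765]]
```

>>> {"fn": "arm_command", "kwargs": {
  "deltas": [
    {"rx": 0, "ry": 0, "rz": 0, "dx": 0.023, "dy": -0.0357, "dz": 0, "fingers": 0.045},
    {"rx": 0, "ry": 0, "rz": 0, "dx": 0.023, "dy": -0.0357, "dz": 0, "fingers": 0.045},
    {"rx": 0, "ry": 0, "rz": 0, "dx": 0.023, "dy": -0.0357, "dz": 0, "fingers": 0.045},
    {"rx": 0, "ry": 0, "rz": 0, "dx": 0.023, "dy": -0.0357, "dz": 0, "fingers": 0.045},
    {"rx": 0, "ry": 0, "rz": 0, "dx": 0.023, "dy": -0.0357, "dz": 0, "fingers": 0.045},
    {"rx": 0, "ry": 0, "rz": 0, "dx": 0.023, "dy": -0.0357, "dz": 0, "fingers": 0.045},
    {"rx": 0, "ry": 0, "rz": 0, "dx": 0.023, "dy": -0.0357, "dz": 0, "fingers": 0.045},
    {"rx": 0, "ry": 0, "rz": 0, "dx": 0.023, "dy": -0.0357, "dz": 0, "fingers": 0.045},
    {"rx": 0, "ry": 0, "rz": 0, "dx": 0.023, "dy": -0.0357, "dz": 0, "fingers": 0.045},
    {"rx": 0, "ry": 0, "rz": 0.083, "dx": 0, "dy": 0, "dz": 0, "fingers": 0.045},
    {"rx": 0, "ry": 0, "rz": 0, "dx": 0, "dy": 0, "dz": 0, "fingers": 0.045}
  ]
}}

```text
time_s: 18.95
position: [0.6663, 0.2097, 0.172]
tool_rot: [[0.991, 0.13, -0.003], [0.13, -0.991, -0.001], [-0.003, 0.0, -1.0]]
ft_force: [-0.1, -0.6, -0.5]
grip_width: 0.0452
gripper_force: 0.0
```

```bash
python3 - <<'E'
from h import *
import cv2
ontool(.6673,.2086,.060,.13)
p=env.get_image('wrist'); a=p['color'].copy()
u=proj(cam(p),[[.6673,.2086,.089]])[0]; print(u); cv2.circle(a,(int(round(u[0])),int(round(u[1]))),2,(0,0,255),-1)
t=env.get_image('top')['color']
cv2.imwrite('pics/w5.png',cv2.resize(np.vstack([a,t]),None,fx=.78,fy=.78,interpolation=cv2.INTER_AREA))
E
```

```text
now [0.6663 0.2097 0.172 ] yaw 0.131 t 18.95 | shift tool axes [0.0012 0.0012 0.112 ] rz 0.001
[258.76845655 191.69027856]
```

View pics/w5.png

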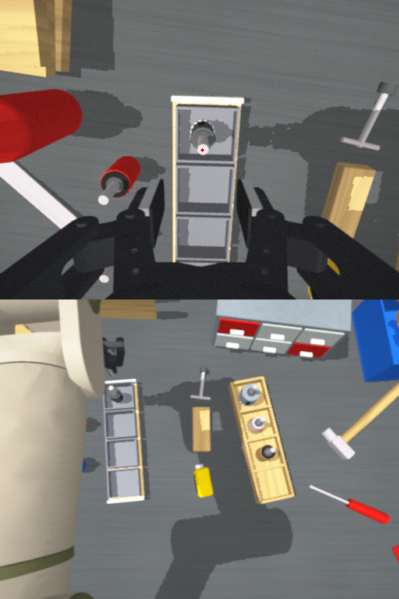

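The three placed items stand upright in their bays. The small saw tip matches its dot at (203,150) in this picture. I'll grasp it.

>>> {"fn": "arm_command", "kwargs": {
  "deltas": [
    {"rx": 0, "ry": 0, "rz": 0, "dx": 0.001, "dy": 0.001, "dz": 0.035, "fingers": 0.045},
    {"rx": 0, "ry": 0, "rz": 0, "dx": 0, "dy": 0, "dz": 0.04, "fingers": 0.045},
    {"rx": 0, "ry": 0, "rz": 0, "dx": 0, "dy": 0, "dz": 0.026, "fingers": 0.045},
    {"rx": 0, "ry": 0, "rz": 0, "dx": 0, "dy": 0, "dz": 0.01, "fingers": 0.045},
    {"rx": 0, "ry": 0, "rz": 0, "dx": 0, "dy": 0, "dz": 0, "fingers": 0.03},
    {"rx": 0, "ry": 0, "rz": 0, "dx": 0, "dy": 0, "dz": 0, "fingers": 0.02},
    {"rx": 0, "ry": 0, "rz": 0, "dx": 0, "dy": 0, "dz": 0, "fingers": 0.0},
    {"rx": 0, "ry": 0, "rz": 0, "dx": 0, "dy": 0, "dz": 0, "fingers": 0.0},
    {"rx": 0, "ry": 0, "rz": 0, "dx": 0, "dy": 0, "dz": 0, "fingers": 0.0},
    {"rx": 0, "ry": 0, "rz": 0, "dx": 0, "dy": 0, "dz": 0, "fingers": 0.0}
  ]
}}

```text
time_s: 20.05
position: [0.6689, 0.2079, 0.0655]
tool_rot: [[0.992, 0.13, 0.004], [0.13, -0.992, 0.0], [0.004, 0.0, -1.0]]
ft_force: [0.6, -0.5, 7.3]
grip_width: 0.0086
gripper_force: 58.7
```

```bash
python3 - <<'E'
from h import *
ontool(.459,-.1651,.17,.213)
E
```

```text
now [0.6689 0.2079 0.0655] yaw 0.13 t 20.05 | shift tool axes [-0.2561  0.3427 -0.1054] rz -0.083
```

>>> {"fn": "arm_command", "kwargs": {
  "deltas": [
    {"rx": 0, "ry": 0, "rz": 0, "dx": 0, "dy": 0, "dz": -0.03, "fingers": 0},
    {"rx": 0, "ry": 0, "rz": 0, "dx": 0, "dy": 0, "dz": -0.04, "fingers": 0},
    {"rx": 0, "ry": 0, "rz": 0, "dx": 0, "dy": 0, "dz": -0.04, "fingers": 0},
    {"rx": 0, "ry": 0, "rz": 0, "dx": -0.015, "dy": 0.02, "dz": 0, "fingers": 0},
    {"rx": 0, "ry": 0, "rz": 0, "dx": -0.027, "dy": 0.036, "dz": 0, "fingers": 0},
    {"rx": 0, "ry": 0, "rz": 0, "dx": -0.027, "dy": 0.036, "dz": 0, "fingers": 0},
    {"rx": 0, "ry": 0, "rz": 0, "dx": -0.027, "dy": 0.036, "dz": 0, "fingers": 0},
    {"rx": 0, "ry": 0, "rz": 0, "dx": -0.027, "dy": 0.036, "dz": 0, "fingers": 0},
    {"rx": 0, "ry": 0, "rz": 0, "dx": -0.027, "dy": 0.036, "dz": 0, "fingers": 0},
    {"rx": 0, "ry": 0, "rz": 0, "dx": -0.027, "dy": 0.036, "dz": 0, "fingers": 0},
    {"rx": 0, "ry": 0, "rz": 0, "dx": -0.027, "dy": 0.036, "dz": 0, "fingers": 0},
    {"rx": 0, "ry": 0, "rz": 0, "dx": -0.027, "dy": 0.036, "dz": 0, "fingers": 0}
  ]
}}

```text
time_s: 21.25
position: [0.4777, -0.1287, 0.1739]
tool_rot: [[0.992, 0.13, 0.001], [0.13, -0.992, -0.0], [0.001, 0.001, -1.0]]
ft_force: [0.1, -0.4, -0.6]
grip_width: 0.0088
gripper_force: 58.5
```

>>> {"fn": "arm_command", "kwargs": {
  "deltas": [
    {"rx": 0, "ry": 0, "rz": 0, "dx": -0.01, "dy": 0.015, "dz": 0, "fingers": 0},
    {"rx": 0, "ry": 0, "rz": -0.083, "dx": 0, "dy": 0, "dz": 0, "fingers": 0},
    {"rx": 0, "ry": 0, "rz": 0, "dx": 0, "dy": 0, "dz": 0, "fingers": 0}
  ]
}}

```text
time_s: 21.55
position: [0.4706, -0.1441, 0.1738]
tool_rot: [[0.978, 0.211, 0.001], [0.211, -0.978, -0.0], [0.001, 0.0, -1.0]]
ft_force: [-0.0, 0.9, -0.7]
grip_width: 0.009
gripper_force: 58.6
```

```bash
python3 - <<'E'
from h import *
ontool(.459,-.1651,.0645,.213)
E
```

```text
now [ 0.4706 -0.1441  0.1738] yaw 0.212 t 21.55 | shift tool axes [-0.0158  0.0181  0.1093] rz -0.001
```

>>> {"fn": "arm_command", "kwargs": {
  "deltas": [
    {"rx": 0, "ry": 0, "rz": 0, "dx": -0.016, "dy": 0.018, "dz": 0, "fingers": 0},
    {"rx": 0, "ry": 0, "rz": 0, "dx": 0, "dy": 0, "dz": 0.04, "fingers": 0},
    {"rx": 0, "ry": 0, "rz": 0, "dx": 0, "dy": 0, "dz": 0.035, "fingers": 0},
    {"rx": 0, "ry": 0, "rz": 0, "dx": 0, "dy": 0, "dz": 0.02, "fingers": 0},
    {"rx": 0, "ry": 0, "rz": 0, "dx": 0, "dy": 0, "dz": 0.009, "fingers": 0},
    {"rx": 0, "ry": 0, "rz": 0, "dx": 0, "dy": 0, "dz": 0.004, "fingers": 0},
    {"rx": 0, "ry": 0, "rz": 0, "dx": 0, "dy": 0, "dz": 0.0, "fingers": 0}
  ]
}}

```text
time_s: 22.25
position: [0.4594, -0.1645, 0.0658]
tool_rot: [[0.977, 0.211, 0.001], [0.211, -0.977, -0.0], [0.001, 0.001, -1.0]]
ft_force: [-0.5, 0.5, -0.9]
grip_width: 0.0087
gripper_force: 58.8
```

>>> {"fn": "arm_command", "kwargs": {
  "deltas": [
    {"rx": 0, "ry": 0, "rz": 0, "dx": 0, "dy": 0, "dz": 0.001, "fingers": 0},
    {"rx": 0, "ry": 0, "rz": 0, "dx": 0, "dy": 0, "dz": 0.0005, "fingers": 0},
    {"rx": 0, "ry": 0, "rz": 0, "dx": 0, "dy": 0, "dz": 0, "fingers": 0.012},
    {"rx": 0, "ry": 0, "rz": 0, "dx": 0, "dy": 0, "dz": 0, "fingers": 0.025},
    {"rx": 0, "ry": 0, "rz": 0, "dx": 0, "dy": 0, "dz": 0, "fingers": 0.045},
    {"rx": 0, "ry": 0, "rz": 0, "dx": 0, "dy": 0, "dz": 0, "fingers": 0.045},
    {"rx": 0, "ry": 0, "rz": 0, "dx": 0, "dy": 0, "dz": -0.03, "fingers": 0.045},
    {"rx": 0, "ry": 0, "rz": 0, "dx": 0, "dy": 0, "dz": -0.04, "fingers": 0.045},
    {"rx": 0, "ry": 0, "rz": 0, "dx": 0, "dy": 0, "dz": -0.05, "fingers": 0.045},
    {"rx": 0, "ry": 0, "rz": 0, "dx": -0.03, "dy": 0, "dz": -0.03, "fingers": 0.045},
    {"rx": 0, "ry": 0, "rz": 0, "dx": -0.03, "dy": 0, "dz": -0.03, "fingers": 0.045},
    {"rx": 0, "ry": 0, "rz": 0, "dx": 0, "dy": 0, "dz": 0, "fingers": 0.045}
  ]
}}

```text
time_s: 23.45
position: [0.3992, -0.1781, 0.2475]
tool_rot: [[0.978, 0.21, 0.005], [0.21, -0.978, -0.005], [0.004, 0.006, -1.0]]
ft_force: [1.1, 0.1, -0.1]
grip_width: 0.0446
gripper_force: 0.0
```

```bash
python3 - <<'E'
from h import *
import cv2
w=env.get_image('wrist')['color']; p=env.get_image('scene'); s=p['color'].copy()
for P in [[.4594,-.1645],[.5326,-.1489],[.6036,-.1339],[.6755,-.1152]]:
  for z in(.01,):
    u=proj(cam(p),[[*P,z]])[0]; cv2.circle(s,(int(round(u[0])),int(round(u[1]))),1,(0,0,255),-1)
s=cv2.resize(s[90:240,110:240],None,fx=3,fy=3,interpolation=2); w=cv2.resize(w,None,fx=.8,fy=.8)
h=np.zeros((450,800,3),np.uint8); h[:,:390]=s; h[:307,390:799]=w[:307,:409]
cv2.imwrite('pics/e1.png',h)
E
```

```text
(no output)
```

View pics/e1.png

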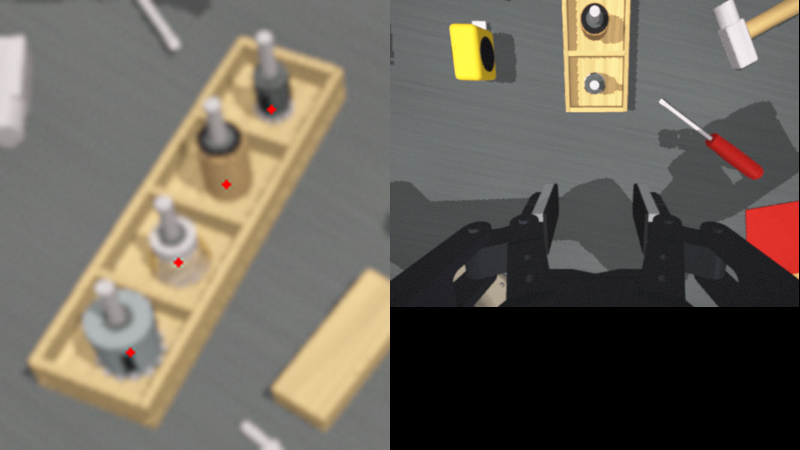

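All four stand upright in their bays. From near to far they are small saw (270,108), drum (225,183), brush (178,262) and big saw (130,352), and the gripper is clear of everything. Handing in.

```bash
python3 -c "
from rig import env
print(env.close_job())"
```

```text
the job is handed in; nothing more can be done
None
```

All four accessories stand upright and released in the rack in reverse order (small saw nearest, then drum, brush, big saw farthest), and the job is handed in; no verdict came back.

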